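Fetch the round spacer from its deep pocket with the sprung tongs

ROBOT

A 7-joint arm with a two-finger parallel gripper is mounted at the origin on the work surface. World frame = base frame: x ahead of the robot, y to its left, z up, the work surface at z = 0. Lengths are in m, angles in rad, forces in N, time in s.
With the tool pointing down it reaches from about 0.4 to 0.85 m from the base axis. Payload 10.4 kg.
Tool frame: the origin (TCP) lies midway between the tips of the shut fingers; the grasp point (between the pads) lies 19 mm behind it; z points along the fingers, x is the direction in which the jaws open and shut, and the axes are right-handed (so a half turn about z gives the same grasp; the last joint's range is limited). The gripper opens to 85 mm and grips with 20 to 120 N. Pads are 22 mm wide; open, the fingers measure 114 mm over their backs; the gripper's body (76 mm by 85 mm) begins 54 mm behind the grasp point. The pads swing forward as they close: fully open they stand 13 mm farther back than shut.
Start: joints at [-0.023, 0.332, -0.065, 1.46, 0.022, 1.35, -0.088], TCP at [0.625, 0, 0.231] pointing down, gripper open.
Joint ranges: [-2.6, 2.6], [-0.5, 2.12], [-1.47, 1.34], [0.16, 2.42], [-1.27, 4.41], [0.06, 2.06], [-2.6, 2.6]. Speed limits (rad/s): [2.22, 2.22, 2.79, 2.79, 3.14, 3.14, 3.14].

INTERFACE

Orientations are given as a unit quaternion [x, y, z, w].
In Python, from workcell import manip, cams gives the robot as it stands.
- The arm moves only by the tool move_arm, never from a script. Its argument "moves" is a list of rows, each a list of 7 numbers: the turn, a rotation vector about the tool's x, y, z in degrees, then the shift along the tool's x, y, z in m, then the finger opening in m, from 0 to 0.0854. A call has 1 to 10 rows; each row is the pose to reach, as a shift and turn from the pose commanded when the call began, along the tool's axes at that moment; what a row does not reach only later rows make up. A row lasts 1/10 s, in which the tool goes at most 50 mm and 8.59 degrees, less where a joint would pass 70% of its speed; a pose out of reach is approached as far as the arm can. A call with a gripper value outside its range is refused whole. The fingers move at their own pace and stop on an object; "grip_force" is the grip in N (left out, the last holds). Time passes only in rows, so rows that repeat a pose let the fingers close. It gives the time, the measured TCP pose, the force and the opening at its end, in the units of the state.
- manip.get_obs(): the state, without advancing time (a new reading comes with each control period).
- cams.camera(name): name is "scene" or "side" or "wrist"; returns the picture (384x512x3 uint8, red, green, blue); there is no depth.
- cams.camera_params(name): a dict with "fx", "fy", "cx", "cy" (pixels), "xyz" and "rotation" of the camera in the world. Camera axes: x right, y up, looking along -z (the intrinsics and any distortion apply to the point x, -y, -z); pixel columns grow to the right and rows downward; lengths in m; the calibration is good to about 2 mm. A picture is of the moment at which its call begins: read the wrist's pose just before it. camera_params takes no time and is no camera call; for the wrist camera it gives the pose at the moment of the call.
- manip.hand_in(): hands the job in, once; it reports no verdict.
The state is a dict: "clock": time; "joint_pos": joint angles; "joint_velocities": joint speeds; "tau": joint torques, N m; "position": TCP position; "ee_rot": TCP orientation; "ft_force": force on the tool from outside, world axes, zero at the start; "torque": the same for the moment, N m; "grip_width": opening from 0.0 (shut) to 1.0 (fully open).
Only numpy, scipy, OpenCV 4.12 (cv2) and the standard library are available. Lean on these libraries where they do the work, as an engineer would, in place of code of your own. Each camera call takes 0.05 s, during which the arm holds its last target. There are 200 camera calls.

TASK

Take the sprung tongs from their stand and use them, not the gripper itself, to lift the round spacer out of its deep pocket in the wooden stock block. Stand the spacer upright on the floor of the shallow tray, lowering it right down before you let it go, then put the tongs back upright and fully down in their stand. Leave the square bar in its pocket and do not disturb the cup, the wooden clamp or the organiser box.

Things in the scene. Friction and masses are not known exactly. Their poses are not given: they have to be found in the camera images.
- tongs_grip (a point): sprung tongs, loose, 150 g, 139 mm tall, standing tips down: two upright steel legs joined by a flat bridge on top, each with a black rubber grip pad outside (24 wide, 36 high, 92 to 128 mm above the tips). This point: midway between the pads, 110 mm above the tips, 29 below the bridge's top. z up; the legs close along y; a half turn about z changes nothing. 52 mm over the pads when open
- tongs_tips (a point): tips of the tongs: the lower ends of the flat legs (each 4 thick, 16 wide). This point lies midway between them at their very ends, tongs open. 36 mm clear between the legs, 44 mm over their outsides when open; axes as tongs_grip. With the pads held at 48 mm the tongs stay in the hand, with 32 mm between the tips, 40 mm over the legs
- tongs_jaw (a joint): how far the tongs are squeezed, m: 0 open, 0.016 fully shut (20 mm between tips), about 0.010 with the spacer between the tips. The legs stay parallel: the tips close exactly as much as the pads. A spring opens them: 6 N at first, 0.4 N more per mm
- stand: stand of the tongs, dark steel, fixed: a 90 x 110 x 8 mm foot plate with an upright well, 26 mm (x) by 54 mm (y) inside, its floor 8 mm and its rim 78 mm above the bench, walls 6 mm. Origin on the bench below the well's centre; y is the well's long side, along which the tongs close as they stand in it
- block: stock block of pale wood, fixed, 64 (x) x 148 (y) x 100 mm (z), with two rectangular pockets open at the top, centred 35 mm to either side of the middle along y. Each is 36 mm (x) by 54 mm (y) and 90 mm deep (floor 10 mm above the bench). Origin on the bench below the block's centre. The tongs enter a pocket with their closing line along the block's y
- spacer_mid (a point): the round spacer: plain steel tube with a narrow bore, loose, 26 mm diameter, 60 mm long, 100 to 210 g, standing upright on the floor of one of the two pockets (which one varies), its top 30 mm below the block's top. This point is at its centre, half-way up; z along its axis
- bar_mid (a point): the square bar: plain steel, loose, 24 x 24 x 40 mm, standing in the other pocket; to be left there. This point is at its centre, half-way up
- tray: shallow plywood tray, fixed, 130 (x) x 110 (y) x 20 mm high, walls and floor 4 mm thick, open at the top. Origin on the bench below its centre
- cup: orange plastic cup, bystander, 80 mm across, 110 mm high. Origin at the centre of its underside
- clamp: wooden hand-screw clamp lying flat, bystander, about 220 x 100 x 33 mm. Origin under its centre
- organiser: clear plastic organiser box with three compartments, bystander, 90 x 180 x 40 mm. Origin at the centre of its underside
There are look-alikes about, which are no part of the job. There is more than one size of the part that bears tongs_grip; the job needs the smaller.

How it is judged:
On the way, in this order (a step that is already met when the one before it is completed fails the run):
1. the spacer is lifted clear of the block, gripped by the tongs (z of spacer_mid in the frame of block above 0.131 m and contact force between tongs and spacer above 1 N), for 0.15 s.
2. the spacer stands upright on the tray's floor, let go by the tongs (x of spacer_mid in the frame of tray between -0.052 and 0.052 m and y of spacer_mid in the frame of tray between -0.042 and 0.042 m and z of spacer_mid in the frame of tray between 0.028 and 0.04 m and angle between spacer_mid's own z axis and vertical below 0.12 rad and contact force between tongs and spacer below 0.05 N), for 0.2 s.
At the end, for the whole second after the job is handed in: the spacer stands at rest on the tray's floor inside its walls, upright within 0.12 rad; the tongs stand open and at rest in the stand's well, tips on its floor (within about 6 mm), within 25 mm of its centre and 0.2 rad of upright; the square bar is within 30 mm of its starting place (x of spacer_mid in the frame of tray between -0.052 and 0.052 m and y of spacer_mid in the frame of tray between -0.042 and 0.042 m and z of spacer_mid in the frame of tray between 0.028 and 0.04 m and angle between spacer_mid's own z axis and vertical below 0.12 rad and linear speed of each of spacer, tongs below 0.02 m/s and x of tongs_grip in the frame of stand between -0.025 and 0.025 m and y of tongs_grip in the frame of stand between -0.025 and 0.025 m and z of tongs_grip in the frame of stand between 0.11 and 0.124 m and angle between tongs_grip's own z axis and vertical below 0.2 rad and value of joint tongs_jaw below 0.002 m and distance of bar_mid from where it was at the start of the episode below 0.03 m); the robot touches nothing.
It fails at once if the gripper or arm touches the spacer (contact force between any of the fingers, the arm and spacer above 0.5 N).
It fails at once if the spacer is let go more than 20 mm above its place on the tray (horizontal distance between spacer_mid and tray below 0.08 m and height (world z) of spacer_mid above 0.054 m and contact force between tongs and spacer below 0.01 N).
It fails at once if the square bar is moved more than 30 mm (distance of bar_mid from where it was at the start of the episode above 0.03 m).
It fails at once if a bystander is moved more than 30 mm or tipped (distance of any of cup, clamp, organiser from where it was at the start of the episode above 0.03 m or angle between any of cup, clamp, organiser's own z axis and vertical above 0.3 rad).
It also fails if it takes over 66 s, if anything falls off the work surface, if the arm or the gripper's body presses on something with over 40 N, if the wrist force passes 120 N, or if a joint passes its speed limit or range.

## Working session

There is one attempt and no reset: what is moved stays moved. The work goes in short steps, Python scripts to look and compute and a tool call to move; the robot and the scene stay as the last step left them, time stands still between calls to the robot, and variables do not carry over. Pictures are saved under pics/ and viewed, about 8 in all and at most 12, crops included, and the job is handed in when it is done.

Besides the shell and the picture viewer there is one more tool, called in YAML: its name, and indented under it one key for each argument. move_arm: Moves the arm, as the interface text tells. Its arguments: {"type":"object","properties":{"moves":{"type":"array","items":{"type":"array","items":{"type":"number"}}},"grip_force":{"type":"number"}},"required":["moves"]}

```bash
ls; mkdir -p pics; cat > h.py <<'E'
import numpy as np, cv2
from workcell import manip, cams
def snap(n,f):
    p=cams.camera_params(n); im=cams.camera(n); cv2.imwrite(f'pics/{f}.png',cv2.cvtColor(im,cv2.COLOR_RGB2BGR)); 
    np.save(f'pics/{f}.npy',p,allow_pickle=True); return im,p
def load(f): return cv2.imread(f'pics/{f}.png'), np.load(f'pics/{f}.npy',allow_pickle=True).item()
def R(p):
    r=np.array(p['rotation'],float)
    if r.shape==(3,3): return r
    from scipy.spatial.transform import Rotation
    return Rotation.from_quat(r).as_matrix()
def ray(p,u,v):
    d=np.array([(u-p['cx'])/p['fx'],-(v-p['cy'])/p['fy'],-1.0]); return np.array(p['xyz']),R(p)@d
def onz(p,u,v,z):
    o,d=ray(p,u,v); return o+d*(z-o[2])/d[2]
def proj(p,X):
    c=R(p).T@(np.array(X)-np.array(p['xyz'])); return p['cx']+p['fx']*c[0]/-c[2], p['cy']-p['fy']*c[1]/-c[2]
E
python3 - <<'E'
from h import *
ims=[snap(n,n+'0') for n in ("scene","side","wrist")]
for im,p in ims: print(p)
print(manip.get_obs())
E
```

```text
pics
{'fx': 450.64282936029724, 'fy': 450.64282936029724, 'cx': 257.76477269541033, 'cy': 194.55997621056386, 'xyz': array([1.11285535, 0.25846737, 1.12962986]), 'rotation': array([0.14533436, 0.22311331, 0.807192  , 0.52682012])}
{'fx': 378.70608438122554, 'fy': 378.70608438122554, 'cx': 250.2753855799745, 'cy': 193.91968124628465, 'xyz': array([ 0.53549502, -0.65585819,  0.84837298]), 'rotation': array([ 0.34128285, -0.00679379, -0.00285236,  0.93993177])}
{'fx': 295.33825810796384, 'fy': 295.33825810796384, 'cx': 254.45191027870712, 'cy': 190.63703615279206, 'xyz': array([0.62473181, 0.06912994, 0.37364916]), 'rotation': array([-1.35572101e-01,  5.64399871e-04,  8.22441566e-04,  9.90766981e-01])}
{'clock': 0.15, 'joint_pos': array([-0.02259329,  0.33268014, -0.06469404,  1.46071761,  0.02160679,
        1.34989905, -0.08853497]), 'joint_velocities': array([-0.00037666, -0.00272288, -0.00068011, -0.00034397,  0.00024353,
       -0.00124022, -0.00140392]), 'tau': array([ 1.13752249e-03, -6.25829744e+01,  4.95374459e-02, -3.91853535e+01,
        1.63436425e-02,  7.44175835e-03, -2.63868424e-05]), 'position': array([ 6.24730670e-01, -9.18137611e-06,  2.30742471e-01]), 'ee_rot': array([ 9.99999873e-01, -1.47789387e-05, -5.03676435e-04,  2.58616521e-05]), 'ft_force': array([ 0.61259209,  0.43706397, -0.15733335]), 'torque': array([-0.00306521,  0.05237404,  0.00861119]), 'grip_width': 0.9973644155061777}
```

View pics/scene0.png

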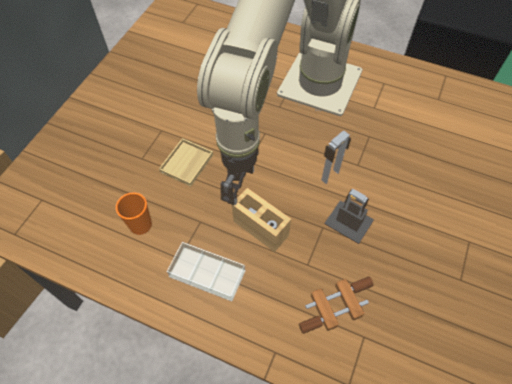

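View pics/side0.png

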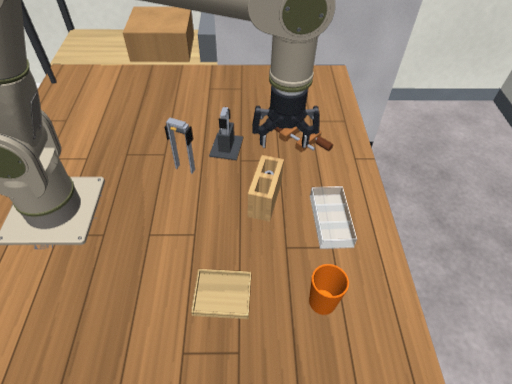

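The scene view shows the tongs in the stand at about (352,215) and a larger look-alike at (335,158). The block is at (262,218) with the spacer's ring in the pocket at (273,225), and the tray is at (187,160). I'll enlarge these areas to get exact corners.

```bash
python3 - <<'E'
from h import *
def crop(f,u,v,w,h,s):
    im,_=load(f); return cv2.resize(im[v:v+h,u:u+w],None,fx=s,fy=s,interpolation=cv2.INTER_CUBIC)
a=np.hstack([crop('scene0',225,180,80,60,5),crop('scene0',320,180,80,60,5)])
b=np.hstack([crop('side0',235,150,66,50,6)[:300,:396],crop('side0',200,100,66,50,6)[:300,:396]])
b=cv2.copyMakeBorder(b,0,0,0,8,0)
cv2.imwrite('pics/m1.png',np.vstack([a,b]))
E
```

```text
(no output)
```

View pics/m1.png

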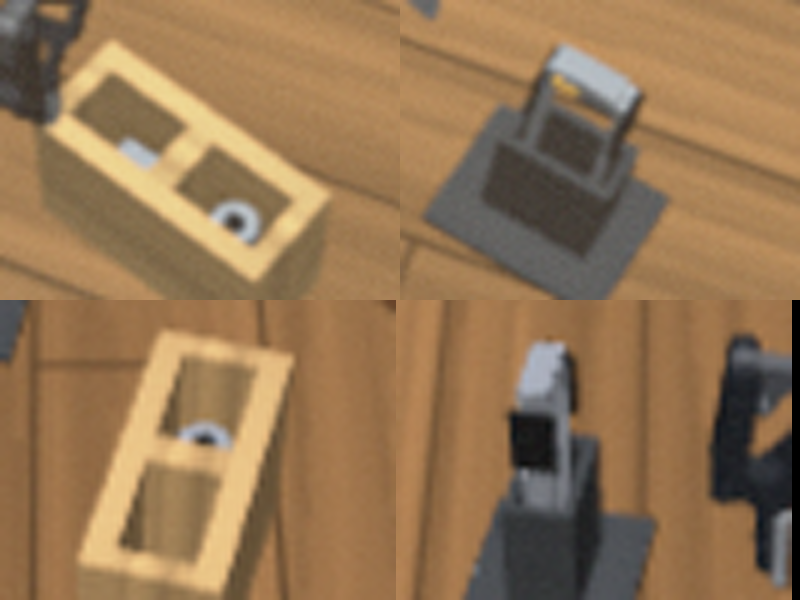

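View pics/wrist0.png

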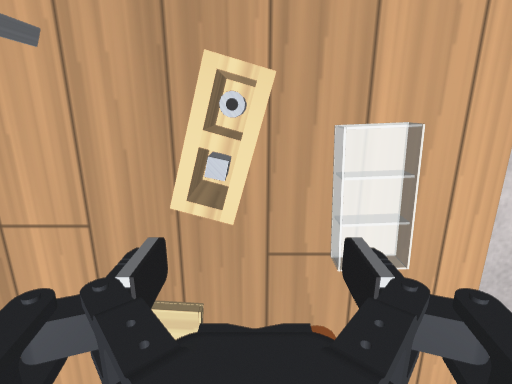

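The mosaic shows the spacer ring in the pocket farther in +y and the bridge of the stand tongs. In the wrist view the block top's corners are (205,50), (275,71), (234,224) and (171,209), with the ring centre at (232,104) and the bar at (217,167). Next I'll turn these into positions.

```bash
python3 - <<'E'
from h import *
np.set_printoptions(precision=4,suppress=True)
_,w=load('wrist0');_,s=load('scene0');_,d=load('side0')
c=np.array([onz(w,u,v,.1) for u,v in [(205,50),(275,71),(234,224),(171,209)]])
print('block',c,c.mean(0),[np.linalg.norm(c[i]-c[i-1]) for i in range(4)])
L=(c[0]+c[1]-c[2]-c[3])/2; print('ang',np.degrees(np.arctan2(L[1],L[0])))
print('spacer top',onz(w,232,104,.07),'bar top',onz(w,217,167,.05))
print('scene block corners',[onz(s,u,v,.1) for u,v in [(225+112/5,180+40/5),(225+328/5,180+195/5),(225+258/5,180+282/5)]])
b=np.array([onz(s,u,v,.147) for u,v in [(352,188.8),(368,196.8),(365.6,203),(349.6,194.4)]])
print('bridge scene',b,b.mean(0)); L=(b[1]+b[2]-b[0]-b[3])/2; print(np.linalg.norm(L),np.degrees(np.arctan2(L[1],L[0])))
b=np.array([onz(d,u,v,.147) for u,v in [(222,107),(228.3,107),(226.5,115.8),(220.3,115.8)]]);print('side',b.mean(0))
f=np.array([onz(s,u,v,.008) for u,v in [(325,223),(340.8,201),(373.4,219.4)]]);print('foot',f,(f[0]+f[2])/2,[np.linalg.norm(f[i]-f[i-1]) for i in range(3)]); e=f[2]-f[1]; print(np.degrees(np.arctan2(e[1],e[0])))
# tray
for nm,p,m in [('scene0',s,[(185,139),(212,153),(190,182),(161,166)]),('side0',d,[(197,270),(251,271),(249,318),(193,315)])]:
    t=np.array([onz(p,u,v,.02) for u,v in m]);print(nm,t,t.mean(0),[np.linalg.norm(t[i]-t[i-1]) for i in range(4)])
# cup, organiser, clamp
print('cup',onz(s,132,203,.11),onz(d,329,281,.11),'org',onz(s,206,270,.03),'clamp',onz(s,337,305,.03),'big tongs',onz(s,337,141,.17),onz(d,180,125,.17))
E
```

```text
block [[ 0.5823  0.1167  0.1   ]
 [ 0.6421  0.1002  0.1   ]
 [ 0.6042 -0.0416  0.1   ]
 [ 0.5428 -0.026   0.1   ]] [0.5928 0.0373 0.1   ] [np.float64(0.1481147092729746), np.float64(0.062033680888795906), np.float64(0.14677917494722356), np.float64(0.0633867902522758)]
ang 74.7882313340801
spacer top [0.6022 0.0732 0.07  ] bar top [0.5827 0.0061 0.05  ]
scene block corners [array([ 0.5417, -0.0237,  0.1   ]), array([0.5825, 0.1171, 0.1   ]), array([0.6428, 0.103 , 0.1   ])]
bridge scene [[0.4622 0.2353 0.147 ]
 [0.4687 0.2797 0.147 ]
 [0.4886 0.2793 0.147 ]
 [0.4807 0.2348 0.147 ]] [0.4751 0.2573 0.147 ]
0.04501410073303171 80.77356829869053
side [0.4755 0.2484 0.147 ]
foot [[0.5081 0.1971 0.008 ]
 [0.4226 0.2151 0.008 ]
 [0.4427 0.3177 0.008 ]] [0.4754 0.2574 0.008 ] [np.float64(0.13719826445406008), np.float64(0.08735458486051027), np.float64(0.10457972681464302)]
78.9347540123463
scene0 [[ 0.4127 -0.2964  0.02  ]
 [ 0.4268 -0.1957  0.02  ]
 [ 0.546  -0.2075  0.02  ]
 [ 0.5308 -0.3134  0.02  ]] [ 0.4791 -0.2532  0.02  ] [np.float64(0.11938047799534993), np.float64(0.10166268843185365), np.float64(0.11975166889877417), np.float64(0.10704074294413828)]
side0 [[ 0.4191 -0.2046  0.02  ]
 [ 0.5507 -0.2079  0.02  ]
 [ 0.5449 -0.3251  0.02  ]
 [ 0.4192 -0.3174  0.02  ]] [ 0.4835 -0.2637  0.02  ] [np.float64(0.11283172730713303), np.float64(0.1316479058842302), np.float64(0.11732373712054878), np.float64(0.1259755090582466)]
cup [ 0.7102 -0.2774  0.11  ] [ 0.7155 -0.281   0.11  ] org [ 0.7728 -0.0378  0.03  ] clamp [0.724  0.3015 0.03  ] big tongs [0.3499 0.1536 0.17  ] [0.3579 0.1585 0.17  ]
```

move_arm:
  moves:
    - [0, 0, -8, -0.015, -0.026, -0.01, 0.085]
    - [0, 0, -16, -0.03, -0.052, -0.02, 0.085]
    - [0, 0, -24, -0.045, -0.078, -0.02, 0.085]
    - [0, 0, -32, -0.06, -0.104, -0.02, 0.085]
    - [0, 0, -40, -0.08, -0.13, -0.02, 0.085]
    - [0, 0, -48, -0.1, -0.16, -0.02, 0.085]
    - [0, 0, -56, -0.12, -0.19, -0.02, 0.085]
    - [0, 0, -64, -0.135, -0.22, -0.02, 0.085]
    - [0, 0, -72, -0.15, -0.257, -0.02, 0.085]
    - [0, 0, -80, -0.15, -0.257, -0.02, 0.085]

```text
clock: 1.15
position: [0.4718, 0.2626, 0.2514]
ee_rot: [0.762, 0.648, 0.0, -0.001]
ft_force: [0.5, -0.1, 0.0]
grip_width: 0.994
```

move_arm:
  moves:
    - [0, 0, 0, 0, 0, 0, 0.085]
    - [0, 0, 0, 0, 0, 0, 0.085]
    - [0, 0, 0, 0, 0, 0, 0.085]

```text
clock: 1.45
position: [0.4755, 0.2559, 0.2512]
ee_rot: [0.768, 0.641, -0.0, 0.0]
ft_force: [0.3, -0.4, -0.9]
grip_width: 0.994
```

```bash
python3 - <<'E'
from h import *
im,p=snap('wrist','w1');o=manip.get_obs();print(o['clock'],o['position'],o['ee_rot'],p['xyz'],p['rotation'])
E
```

```text
1.5 [0.47548626 0.25604842 0.2512254 ] [ 7.67434660e-01  6.41127150e-01 -9.51084495e-05  1.04851452e-04] [0.40833331 0.26908163 0.39422302] [-0.10410331 -0.08724156  0.63539332  0.76014916]
```

View pics/w1.png

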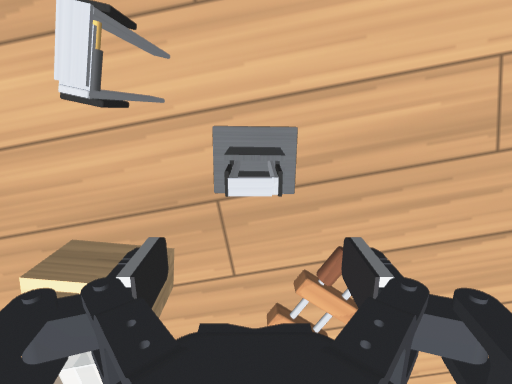

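The wrist view shows the bridge at about (253,186). The foot plate spans (213,126) to (297,194) and is nearly square to the image, and the larger look-alike stands clear at upper left.

```bash
python3 - <<'E'
from h import *
np.set_printoptions(precision=4,suppress=True)
im,p=load('w1'); hs=cv2.cvtColor(im,cv2.COLOR_BGR2HSV)
m=((hs[...,1]<50)&(hs[...,2]>140)).astype(np.uint8); m[:140]=0;m[215:]=0;m[:,:200]=0;m[:,310:]=0
cs,_=cv2.findContours(m,0,2)
for c in cs:
    if cv2.contourArea(c)>100:
        r=cv2.minAreaRect(c);b=cv2.boxPoints(r);w=np.array([onz(p,*q,.147) for q in b]);print(r,w,w.mean(0))
        for i in range(4):
            e=w[i]-w[i-1];print(np.linalg.norm(e),np.degrees(np.arctan2(e[1],e[0])))
f=np.array([onz(p,u,v,.008) for u,v in [(213,126),(297,126),(297,194),(215,195)]]);print(f,f.mean(0))
for i in range(4):
    e=f[i]-f[i-1];print(np.linalg.norm(e),np.degrees(np.arctan2(e[1],e[0])))
E
```

```text
((252.99179077148438, 186.6549530029297), (18.494754791259766, 50.41427993774414), 88.63607025146484) [[0.4612 0.2362 0.147 ]
 [0.4678 0.279  0.147 ]
 [0.4842 0.2768 0.147 ]
 [0.4775 0.2332 0.147 ]] [0.4727 0.2563 0.147 ]
0.0165803422790697 169.71185702472687
0.043278160044706936 81.17992406023286
0.016560413155739136 -7.6568042285730575
0.04403915040257629 -98.79678791507823
[[0.4207 0.2131 0.008 ]
 [0.4397 0.3189 0.008 ]
 [0.5295 0.3063 0.008 ]
 [0.5111 0.196  0.008 ]] [0.4753 0.2586 0.008 ]
0.09205179810410649 169.3188439914988
0.10748438588861182 79.7846967809605
0.0907057058522402 -7.993675267134468
0.11175793783245756 -99.4917790908365
```

move_arm:
  moves:
    - [0, 0, -1, 0, -0.002, 0.02, 0.085]
    - [0, 0, -1, 0, -0.002, 0.04, 0.085]
    - [0, 0, -1, 0, -0.002, 0.06, 0.085]
    - [0, 0, -1, 0, -0.002, 0.08, 0.085]
    - [0, 0, -1, 0, -0.002, 0.1, 0.085]
    - [0, 0, -1, 0, -0.002, 0.12, 0.085]
    - [0, 0, -1, 0, -0.002, 0.14, 0.085]
    - [0, 0, -1, 0, -0.002, 0.154, 0.085]
    - [0, 0, -1, 0, -0.002, 0.154, 0.085]
    - [0, 0, -1, 0, -0.002, 0.154, 0.085]

```text
clock: 2.5
position: [0.4734, 0.2573, 0.0978]
ee_rot: [0.761, 0.649, 0.0, 0.0]
ft_force: [-0.0, -0.3, 1.1]
grip_width: 0.993
```

move_arm:
  grip_force: 40
  moves:
    - [0, 0, 0, 0, 0, 0, 0.06]
    - [0, 0, 0, 0, 0, 0, 0.06]
    - [0, 0, 0, 0, 0, 0, 0.055]
    - [0, 0, 0, 0, 0, 0, 0.05]
    - [0, 0, 0, 0, 0, 0, 0.048]
    - [0, 0, 0, 0, 0, 0, 0.048]
    - [0, 0, 0, 0, 0, 0, 0.048]
    - [0, 0, 0, 0, 0, 0, 0.048]

```text
clock: 3.3
position: [0.4734, 0.2574, 0.0978]
ee_rot: [0.76, 0.649, 0.0, 0.0]
ft_force: [0.3, -3.1, 5.9]
grip_width: 0.565
```

move_arm:
  moves:
    - [0, 0, 0, 0, 0, -0.01, 0.048]
    - [0, 0, 0, 0, 0, -0.025, 0.048]
    - [0, 0, 0, 0, 0, -0.04, 0.048]
    - [0, 0, 0, 0, 0, -0.06, 0.048]
    - [0, 0, 0, 0, 0, -0.08, 0.048]
    - [0, 0, 0, 0, 0, -0.1, 0.048]
    - [0, 0, 0, 0, 0, -0.12, 0.048]
    - [0, 0, 0, 0, 0, -0.135, 0.048]
    - [0, 0, 0, 0, 0, -0.15, 0.048]
    - [0, 0, 0, 0, 0, -0.15, 0.048]

```text
clock: 4.3
position: [0.4738, 0.2581, 0.2505]
ee_rot: [0.76, 0.65, 0.002, 0.001]
ft_force: [0.4, 0.3, -0.9]
grip_width: 0.562
```

```bash
python3 - <<'E'
from h import *
im,p=snap('wrist','w2');b,q=snap('side','s2');o=manip.get_obs();print(o['position'],o['grip_width'],o['ft_force'],o['ee_rot'],p['xyz'])
a=im[120:384,90:420,::-1]; a=cv2.resize(a,(400,320)); u,v=proj(q,[.4734,.2574,.19]);print(u,v)
v0=int(max(v-40,0));u0=int(u-50)
c=cv2.resize(b[v0:v0+80,u0:u0+100,::-1],(400,320)); cv2.imwrite('pics/m2.png',np.hstack([a,c])); print(u0,v0)
E
```

```text
[0.47302568 0.25745597 0.24773763] 0.56602920098314 [-1.18454491  0.57767868 -1.7728449 ] [7.60375068e-01 6.49484055e-01 4.47125522e-04 1.32970902e-04] [0.4057611  0.26937922 0.39331834]
223.05262685896093 97.30977301958175
173 57
```

View pics/m2.png

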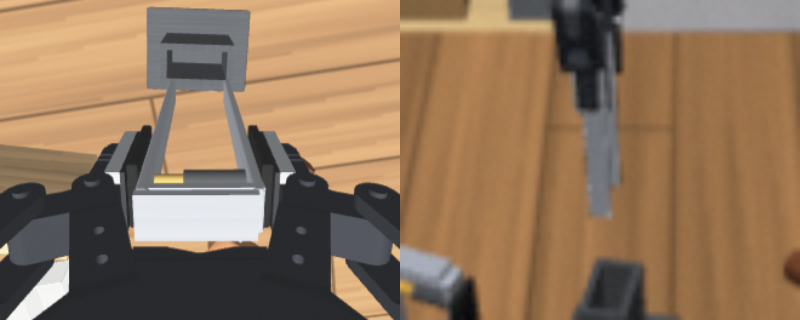

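move_arm:
  moves:
    - [0, 0, 1, -0.01, 0.01, 0, 0.048]
    - [0, 0, 2, -0.026, 0.025, 0, 0.048]
    - [0, 0, 3, -0.046, 0.044, 0, 0.048]
    - [0, 0, 4, -0.068, 0.065, 0, 0.048]
    - [0, 0, 5, -0.09, 0.086, 0, 0.048]
    - [0, 0, 6, -0.112, 0.108, 0, 0.048]
    - [0, 0, 6.3, -0.132, 0.127, 0, 0.048]
    - [0, 0, 6.3, -0.15, 0.144, 0, 0.048]
    - [0, 0, 6.3, -0.16, 0.153, 0, 0.048]
    - [0, 0, 6.3, -0.163, 0.156, 0, 0.048]

```text
clock: 5.4
position: [0.6023, 0.0689, 0.2466]
ee_rot: [0.796, 0.605, -0.001, 0.0]
ft_force: [-0.1, 0.3, 0.3]
grip_width: 0.565
```

move_arm:
  moves:
    - [0, 0, 0, 0, 0, 0.02, 0.048]
    - [0, 0, 0, 0, 0, 0.03, 0.048]
    - [0, 0, 0, 0, 0, 0.03, 0.048]
    - [0, 0, 0, 0, 0, 0.03, 0.048]

```text
clock: 5.8
position: [0.6014, 0.0726, 0.2176]
ee_rot: [0.795, 0.607, 0.0, -0.0]
ft_force: [0.3, -0.2, -1.8]
grip_width: 0.561
```

```bash
python3 - <<'E'
from h import *
im,p=snap('wrist','w3');o=manip.get_obs();print(o['position'],o['grip_width'],o['ft_force'],o['ee_rot'],p['xyz'],p['rotation'])
# expected
b,q=snap('side','s3');c,r=snap('scene','c3')
u,v=proj(p,[.602,.0725,.1]);u0,v0=int(u-50),int(v-60);print('wrist crop',u0,v0)
A=cv2.resize(im[v0:v0+120,u0:u0+100,::-1],None,fx=5,fy=5,interpolation=cv2.INTER_CUBIC)
out=[A]
col=[]
for n,b,q in(('side',b,q),('scene',c,r)):
    u,v=proj(q,[.602,.0725,.12]);u1,v1=int(u-30),int(v-35);print(n,u1,v1);col.append(cv2.resize(b[v1:v1+60,u1:u1+60,::-1],None,fx=5,fy=5,interpolation=cv2.INTER_CUBIC))
cv2.imwrite('pics/m3.png',np.hstack([A,np.vstack(col)]))
E
```

```text
[0.60175751 0.07247247 0.21809568] 0.5622958274751844 [ 0.70086956  0.08112297 -1.22751659] [7.94741303e-01 6.06948148e-01 4.20229880e-04 1.70716010e-04] [0.53552166 0.09136651 0.36070243] [-0.10754947 -0.08278998  0.60192709  0.78693247]
wrist crop 203 126
side 239 125
scene 241 180
```

View pics/m3.png

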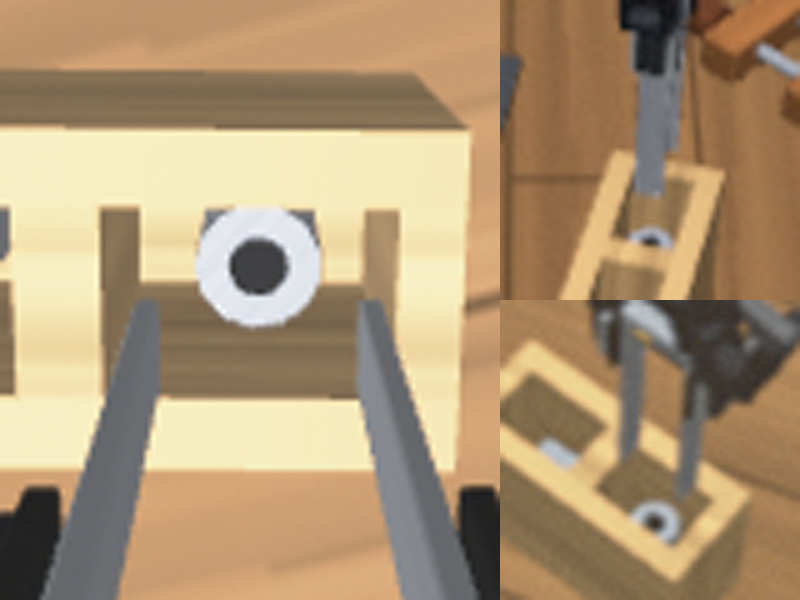

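The tongs hang straight between the fingers. In the crop, the tips' near edges are at x 137–158 and 358–378 on row 300, and the ring centre is at (259,266), with the pocket around them. Next I'll compute the offset.

```bash
python3 - <<'E'
from h import *
np.set_printoptions(precision=4,suppress=True)
_,p=load('w3'); a=np.radians(74.74); X=np.array([np.cos(a),np.sin(a)]);Y=np.array([np.sin(a),-np.cos(a)]); t=np.array([.6018,.0725])
f=lambda x,y,z:(lambda d:np.array([d@X,d@Y]))(onz(p,203+x/5,126+y/5,z)[:2]-t)
for z in(.122,.128,.134): print('tip inner L,R',f(158,300,z),f(358,300,z),'outer',f(137,300,z),f(378,300,z))
print('ring centre',f(259,266,.07),'ring L,R',f(197,266,.07),f(321,266,.07))
print('pocket corners top',f(100,208,.1),f(400,208,.1),f(398,398,.1))
print('block',f(468,130,.1),f(455,470,.1))
E
```

```text
tip inner L,R [-0.0155 -0.0063] [ 0.0179 -0.0063] outer [-0.019  -0.0063] [ 0.0212 -0.0063]
tip inner L,R [-0.0151 -0.0078] [ 0.0175 -0.0079] outer [-0.0185 -0.0078] [ 0.0207 -0.0079]
tip inner L,R [-0.0147 -0.0094] [ 0.017  -0.0094] outer [-0.018  -0.0094] [ 0.0202 -0.0095]
ring centre [0.0015 0.0003] ring L,R [-0.0111  0.0003] [0.014  0.0002]
pocket corners top [-0.0272 -0.0175] [ 0.0267 -0.0176] [0.0273 0.0183]
block [ 0.0383 -0.0316] [0.0384 0.0326]
```

move_arm:
  moves:
    - [0, 0, 0, 0, 0, 0.01, 0.048]
    - [0, 0, 0, 0, 0, 0.022, 0.048]
    - [0, 0, 0, 0, 0, 0.034, 0.048]
    - [0, 0, 0, 0, 0, 0.046, 0.048]
    - [0, 0, 0, 0, 0, 0.058, 0.048]
    - [0, 0, 0, 0, 0, 0.07, 0.048]
    - [0, 0, 0, 0, 0, 0.082, 0.048]
    - [0, 0, 0, 0, 0, 0.094, 0.048]
    - [0, 0, 0, 0, 0, 0.102, 0.048]
    - [0, 0, 0, 0, 0, 0.102, 0.048]

```text
clock: 6.95
position: [0.6009, 0.0718, 0.1139]
ee_rot: [0.795, 0.607, -0.001, -0.0]
ft_force: [0.7, 0.6, -2.2]
grip_width: 0.563
```

move_arm:
  grip_force: 60
  moves:
    - [0, 0, 0, 0, 0, 0, 0.048]
    - [0, 0, 0, 0, 0, 0, 0.045]
    - [0, 0, 0, 0, 0, 0, 0.043]
    - [0, 0, 0, 0, 0, 0, 0.041]
    - [0, 0, 0, 0, 0, 0, 0.038]
    - [0, 0, 0, 0, 0, 0, 0.036]
    - [0, 0, 0, 0, 0, 0, 0.036]
    - [0, 0, 0, 0, 0, 0, 0.036]
    - [0, 0, 0, 0, 0, 0, 0.036]

```text
clock: 7.85
position: [0.6022, 0.0721, 0.1161]
ee_rot: [0.795, 0.607, 0.001, 0.0]
ft_force: [-0.2, 0.5, 6.0]
grip_width: 0.474
```

move_arm:
  moves:
    - [0, 0, 0, 0, 0, -0.006, 0.036]
    - [0, 0, 0, 0, 0, -0.016, 0.036]
    - [0, 0, 0, 0, 0, -0.028, 0.036]
    - [0, 0, 0, 0, 0, -0.042, 0.036]
    - [0, 0, 0, 0, 0, -0.056, 0.036]
    - [0, 0, 0, 0, 0, -0.07, 0.036]
    - [0, 0, 0, 0, 0, -0.085, 0.036]
    - [0, 0, 0, 0, 0, -0.1, 0.036]
    - [0, 0, 0, 0, 0, -0.115, 0.036]
    - [0, 0, 0, 0, 0, -0.125, 0.036]

```text
clock: 8.85
position: [0.602, 0.0721, 0.2422]
ee_rot: [0.795, 0.607, 0.001, 0.0]
ft_force: [0.3, -0.1, -2.9]
grip_width: 0.475
```

move_arm:
  moves:
    - [0, 0, 0, 0, 0, 0, 0.036]
    - [0, 0, 0, 0, 0, 0, 0.036]
    - [0, 0, 0, 0, 0, 0, 0.036]

```text
clock: 9.15
position: [0.6012, 0.0719, 0.2394]
ee_rot: [0.795, 0.607, -0.001, -0.0]
ft_force: [0.4, 0.8, -3.2]
grip_width: 0.471
```

```bash
python3 - <<'E'
from h import *
im,p=snap('wrist','w4');b,q=snap('side','s4');o=manip.get_obs();print(o['position'],o['grip_width'],o['ft_force'],o['ee_rot'])
u0,v0=190,110
A=cv2.resize(im[v0:v0+100,u0:u0+110,::-1],None,fx=4,fy=4,interpolation=cv2.INTER_CUBIC)
u,v=proj(q,[.602,.0725,.16]);u1,v1=int(u-35),int(v-50);print(u1,v1)
B=cv2.resize(b[v1:v1+100,u1:u1+80,::-1],None,fx=4,fy=4,interpolation=cv2.INTER_CUBIC)
cv2.imwrite('pics/m4.png',np.hstack([A,B]))
# tray corners for measuring
_,s=load('c3')
E
```

```text
[0.60129243 0.07190968 0.23949207] 0.471201680907614 [-0.35544347  0.47748694 -2.3237017 ] [ 7.94936073e-01  6.06692855e-01 -5.56971954e-04 -3.32035774e-04]
234 99
```

View pics/m4.png

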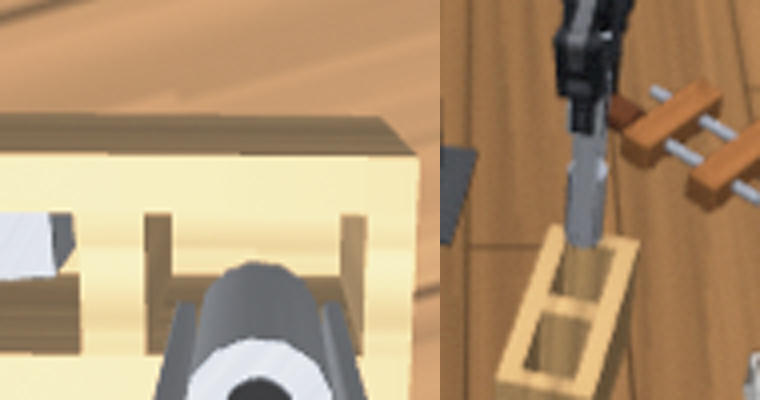

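The spacer is held upright between the tips and the square bar is still in its pocket. Now over to the tray.

move_arm:
  moves:
    - [0, 0, 2, -0.008, -0.001, 0, 0.036]
    - [0, 0, 4, -0.022, -0.002, 0, 0.036]
    - [0, 0, 6, -0.042, -0.003, 0, 0.036]
    - [0, 0, 8, -0.066, -0.005, 0, 0.036]
    - [0, 0, 10, -0.092, -0.007, 0, 0.036]
    - [0, 0, 13, -0.12, -0.009, 0, 0.036]
    - [0, 0, 16, -0.148, -0.012, 0, 0.036]
    - [0, 0, 19, -0.176, -0.014, 0, 0.036]
    - [0, 0, 22, -0.204, -0.016, 0, 0.036]
    - [0, 0, 25, -0.232, -0.018, 0, 0.036]

```text
clock: 10.25
position: [0.5221, -0.1494, 0.2404]
ee_rot: [0.908, 0.418, 0.0, 0.0]
ft_force: [-0.4, -0.1, -3.7]
grip_width: 0.477
```

```bash
python3 - <<'E'
from h import *
o=manip.get_obs();q=o['ee_rot'];print(o['position'],o['grip_width'],o['ft_force'],np.degrees(2*np.arctan2(q[1],q[0])),o['joint_pos'])
np.set_printoptions(precision=4,suppress=True)
for n in('side0','scene0'):
    im,p=load(n);hs=cv2.cvtColor(im,cv2.COLOR_BGR2HSV)
    u,v=[int(k) for k in proj(p,[.48,-.26,.004])]
    print(n,u,v,hs[v,u],hs[v-40,u-50])
    m=np.zeros(hs.shape[:2],np.uint8);c=hs[v,u].astype(int)
    m[(abs(hs[...,0].astype(int)-c[0])<5)&(abs(hs[...,1].astype(int)-c[1])<35)&(abs(hs[...,2].astype(int)-c[2])<35)]=1
    m=cv2.morphologyEx(m,cv2.MORPH_CLOSE,np.ones((5,5)))
    _,lab,st,ce=cv2.connectedComponentsWithStats(m);k=lab[v,u];cs,_=cv2.findContours((lab==k).astype(np.uint8),0,2)
    r=cv2.minAreaRect(cs[0]);print(r,st[k]);w=np.array([onz(p,*t,.012) for t in cv2.boxPoints(r)]);print(w,w.mean(0))
E
```

```text
[ 0.52210415 -0.14941398  0.24041064] 0.47654107206100654 [-0.3778483  -0.08865417 -3.65503637] 49.43065127019143 [ 0.24251059  0.14881715 -0.05324226  1.6656589   0.00816601  1.32708875
  1.05061474]
side0 221 294 [ 20  96 221] [ 15 133 175]
((221.0741424560547, 291.7396545410156), (56.37314224243164, 44.217681884765625), 3.3664605617523193) [ 192  269   59   47 2416]
[[ 0.4144 -0.3075  0.012 ]
 [ 0.4107 -0.1947  0.012 ]
 [ 0.5496 -0.2044  0.012 ]
 [ 0.5426 -0.316   0.012 ]] [ 0.4793 -0.2557  0.012 ]
scene0 185 162 [ 22  90 222] [ 16 125 155]
((185.30767822265625, 159.5384521484375), (34.391414642333984, 43.26661682128906), 33.690067291259766) [ 160  139   52   44 1283]
[[ 0.5354 -0.3194  0.012 ]
 [ 0.3857 -0.3194  0.012 ]
 [ 0.4159 -0.2033  0.012 ]
 [ 0.5603 -0.2089  0.012 ]] [ 0.4743 -0.2628  0.012 ]
```

move_arm:
  moves:
    - [0, 0, 0, -0.022, 0.008, 0, 0.036]
    - [0, 0, 0, -0.044, 0.016, 0, 0.036]
    - [0, 0, 0, -0.064, 0.023, 0, 0.036]
    - [0, 0, 0, -0.082, 0.029, 0, 0.036]
    - [0, 0, 0, -0.096, 0.034, 0, 0.036]
    - [0, 0, 0, -0.107, 0.038, 0, 0.036]
    - [0, 0, 0, -0.112, 0.04, 0, 0.036]
    - [0, 0, 0, -0.113, 0.04, 0, 0.036]
    - [0, 0, 0, -0.113, 0.04, 0, 0.036]
    - [0, 0, 0, -0.113, 0.04, 0, 0.036]

```text
clock: 11.25
position: [0.4809, -0.2582, 0.2403]
ee_rot: [0.907, 0.421, 0.0, -0.0]
ft_force: [0.3, 0.1, -3.2]
grip_width: 0.472
```

move_arm:
  moves:
    - [0, 0, 0, 0, 0, 0.015, 0.036]
    - [0, 0, 0, 0, 0, 0.03, 0.036]
    - [0, 0, 0, 0, 0, 0.045, 0.036]
    - [0, 0, 0, 0, 0, 0.06, 0.036]
    - [0, 0, 0, 0, 0, 0.075, 0.036]
    - [0, 0, 0, 0, 0, 0.088, 0.036]
    - [0, 0, 0, 0, 0, 0.098, 0.036]
    - [0, 0, 0, 0, 0, 0.106, 0.036]
    - [0, 0, 0, 0, 0, 0.11, 0.036]
    - [0, 0, 0, 0, 0, 0.11, 0.036]

```text
clock: 12.25
position: [0.4804, -0.259, 0.13]
ee_rot: [0.907, 0.42, -0.0, -0.0]
ft_force: [0.0, -0.2, -3.3]
grip_width: 0.471
```

```bash
python3 - <<'E'
from h import *
im,p=snap('wrist','w5');b,q=snap('side','s5');o=manip.get_obs();print(o['position'],o['grip_width'],o['ft_force'],o['ee_rot'])
A=cv2.resize(im[:,:,::-1],(480,360),interpolation=cv2.INTER_AREA)
u,v=proj(q,[.48,-.26,.05]);u1,v1=int(u-40),int(v-55);print(u1,v1)
B=cv2.resize(b[v1:v1+90,u1:u1+80,::-1],(320,360),interpolation=cv2.INTER_CUBIC)
cv2.imwrite('pics/m5.png',np.hstack([A,B]))
E
```

```text
[ 0.48075997 -0.25922269  0.130759  ] 0.4711284631117331 [ 0.7783571   0.11457516 -2.08073997] [9.07408520e-01 4.20249503e-01 2.65068493e-04 2.51652193e-04]
180 230
```

View pics/m5.png

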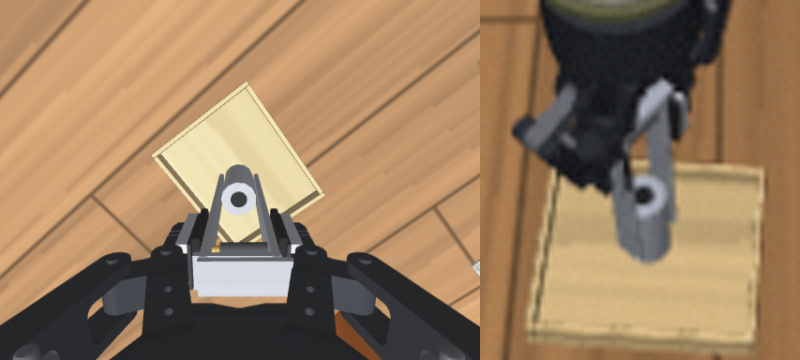

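The spacer is upright and near the tray's centre, with its base about 20 mm above the floor. I'll lower it slowly and watch the force.

move_arm:
  moves:
    - [0, 0, 0, 0, 0, 0.005, 0.036]
    - [0, 0, 0, 0, 0, 0.01, 0.036]
    - [0, 0, 0, 0, 0, 0.014, 0.036]
    - [0, 0, 0, 0, 0, 0.016, 0.036]
    - [0, 0, 0, 0, 0, 0.017, 0.036]
    - [0, 0, 0, 0, 0, 0.018, 0.036]
    - [0, 0, 0, 0, 0, 0.018, 0.036]

```text
clock: 13.05
position: [0.4805, -0.2591, 0.1123]
ee_rot: [0.907, 0.42, 0.0, 0.0]
ft_force: [-0.4, -0.2, -3.2]
grip_width: 0.473
```

move_arm:
  moves:
    - [0, 0, 0, 0, 0, 0.001, 0.036]
    - [0, 0, 0, 0, 0, 0.001, 0.036]

```text
clock: 13.25
position: [0.4805, -0.2591, 0.1113]
ee_rot: [0.907, 0.42, 0.0, 0.0]
ft_force: [0.3, 0.3, -2.7]
grip_width: 0.474
```

move_arm:
  moves:
    - [0, 0, 0, 0, 0, 0.001, 0.036]
    - [0, 0, 0, 0, 0, 0.001, 0.036]

```text
clock: 13.45
position: [0.4805, -0.2591, 0.1102]
ee_rot: [0.907, 0.42, 0.0, -0.0]
ft_force: [0.4, -0.2, -2.9]
grip_width: 0.468
```

move_arm:
  moves:
    - [0, 0, 0, 0, 0, 0.001, 0.036]
    - [0, 0, 0, 0, 0, 0.001, 0.036]

```text
clock: 13.65
position: [0.4807, -0.2593, 0.1102]
ee_rot: [0.907, 0.42, 0.0, 0.0]
ft_force: [-2.3, 1.3, 4.6]
grip_width: 0.473
```

move_arm:
  moves:
    - [0, 0, 0, 0, 0, 0.0005, 0.036]
    - [0, 0, 0, 0, 0, 0.0005, 0.036]

```text
clock: 13.85
position: [0.4808, -0.2593, 0.1101]
ee_rot: [0.907, 0.42, 0.0, 0.0]
ft_force: [-4.5, 1.3, 9.3]
grip_width: 0.475
```

move_arm:
  moves:
    - [0, 0, 0, 0, 0, -0.001, 0.036]
    - [0, 0, 0, 0, 0, -0.001, 0.039]
    - [0, 0, 0, 0, 0, -0.001, 0.041]
    - [0, 0, 0, 0, 0, -0.001, 0.043]
    - [0, 0, 0, 0, 0, -0.001, 0.045]
    - [0, 0, 0, 0, 0, -0.001, 0.047]
    - [0, 0, 0, 0, 0, -0.001, 0.048]
    - [0, 0, 0, 0, 0, -0.001, 0.048]
    - [0, 0, 0, 0, 0, -0.001, 0.048]
    - [0, 0, 0, 0, 0, -0.001, 0.048]

```text
clock: 14.85
position: [0.4805, -0.2591, 0.1098]
ee_rot: [0.907, 0.42, 0.0, 0.0]
ft_force: [-0.9, -0.3, -2.0]
grip_width: 0.563
```

```bash
python3 - <<'E'
from h import *
im,p=snap('wrist','w6');b,q=snap('side','s6');o=manip.get_obs();print(o['position'],o['grip_width'],o['ft_force'],o['ee_rot'])
A=cv2.resize(im[150:300,180:340,::-1],None,fx=3,fy=3,interpolation=cv2.INTER_CUBIC)
u1,v1=180,230
B=cv2.resize(b[v1:v1+90,u1:u1+80,::-1],(320,450),interpolation=cv2.INTER_CUBIC)
cv2.imwrite('pics/m6.png',np.hstack([A,B]))
E
```

```text
[ 0.4804778  -0.25914176  0.10983247] 0.5645914301466596 [ 0.2209966   0.30414258 -2.28469139] [9.07413505e-01 4.20238894e-01 4.52063734e-05 3.30971383e-05]
```

View pics/m6.png

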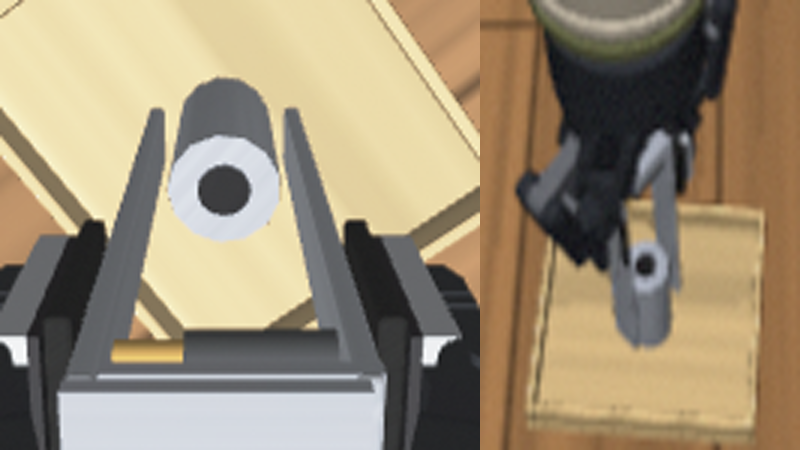

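The tongs are open with a visible gap on both sides, and the spacer stands free and upright. I'll raise straight up and go back to the stand.

move_arm:
  moves:
    - [0, 0, 0, 0, 0, -0.004, 0.048]
    - [0, 0, 0, 0, 0, -0.01, 0.048]
    - [0, 0, 0, 0, 0, -0.02, 0.048]
    - [0, 0, 0, 0, 0, -0.032, 0.048]
    - [0, 0, 0, 0, 0, -0.048, 0.048]
    - [0, 0, 0, 0, 0, -0.065, 0.048]
    - [0, 0, 0, 0, 0, -0.085, 0.048]
    - [0, 0, 0, 0, 0, -0.105, 0.048]
    - [0, 0, 0, 0, 0, -0.125, 0.048]
    - [0, 0, 0, 0, 0, -0.14, 0.048]

```text
clock: 15.95
position: [0.4808, -0.2593, 0.2525]
ee_rot: [0.907, 0.42, 0.001, 0.001]
ft_force: [0.3, 0.5, -2.0]
grip_width: 0.56
```

move_arm:
  moves:
    - [0, 0, 0, 0, 0, 0, 0.048]
    - [0, 0, 0, 0, 0, 0, 0.048]

```text
clock: 16.15
position: [0.4805, -0.2591, 0.2501]
ee_rot: [0.907, 0.42, 0.0, 0.0]
ft_force: [-0.8, -0.8, -2.3]
grip_width: 0.563
```

move_arm:
  moves:
    - [0, 0, -1, 0.008, -0.007, 0, 0.048]
    - [0, 0, -3, 0.025, -0.022, 0, 0.048]
    - [0, 0, -6, 0.05, -0.043, 0, 0.048]
    - [0, 0, -9, 0.077, -0.067, 0, 0.048]
    - [0, 0, -12, 0.104, -0.09, 0, 0.048]
    - [0, 0, -15, 0.131, -0.114, 0, 0.048]
    - [0, 0, -18, 0.158, -0.137, 0, 0.048]
    - [0, 0, -20, 0.184, -0.16, 0, 0.048]
    - [0, 0, -22, 0.208, -0.181, 0, 0.048]
    - [0, 0, -24, 0.23, -0.2, 0, 0.048]

```text
clock: 17.15
position: [0.4752, 0.0492, 0.2494]
ee_rot: [0.798, 0.602, -0.0, -0.0]
ft_force: [0.7, -0.5, -1.3]
grip_width: 0.568
```

move_arm:
  moves:
    - [0, 0, 0, 0, 0, 0, 0.048]
    - [0, 0, 0, 0, 0, 0, 0.048]

```text
clock: 17.35
position: [0.4758, 0.0472, 0.2494]
ee_rot: [0.799, 0.601, -0.0, -0.0]
ft_force: [-0.6, -1.0, -1.8]
grip_width: 0.565
```

move_arm:
  moves:
    - [0, 0, -1, 0.01, -0.003, 0, 0.048]
    - [0, 0, -2, 0.03, -0.009, 0, 0.048]
    - [0, 0, -3, 0.056, -0.017, 0, 0.048]
    - [0, 0, -4, 0.085, -0.025, 0, 0.048]
    - [0, 0, -5, 0.114, -0.034, 0, 0.048]
    - [0, 0, -6, 0.142, -0.042, 0, 0.048]
    - [0, 0, -6.4, 0.168, -0.05, 0, 0.048]
    - [0, 0, -6.4, 0.187, -0.055, 0, 0.048]
    - [0, 0, -6.4, 0.198, -0.058, 0, 0.048]
    - [0, 0, -6.4, 0.202, -0.06, 0, 0.048]

```text
clock: 18.35
position: [0.4752, 0.258, 0.2496]
ee_rot: [0.765, 0.644, -0.0, -0.0]
ft_force: [0.5, -0.3, -2.5]
grip_width: 0.561
```

move_arm:
  moves:
    - [0, 0, 0, 0, 0, 0.02, 0.048]
    - [0, 0, 0, 0, 0, 0.04, 0.048]
    - [0, 0, 0, 0, 0, 0.05, 0.048]
    - [0, 0, 0, 0, 0, 0.05, 0.048]
    - [0, 0, 0, 0, 0, 0.05, 0.048]

```text
clock: 18.85
position: [0.4761, 0.2563, 0.2005]
ee_rot: [0.766, 0.643, 0.0, 0.0]
ft_force: [-0.2, -0.1, -0.6]
grip_width: 0.561
```

```bash
python3 - <<'E'
from h import *
im,p=snap('wrist','w7');o=manip.get_obs();P=o['position'];print(P,o['grip_width'],o['ft_force'],o['ee_rot'])
u,v=proj(p,[P[0],P[1],.08]);u0,v0=int(u-60),int(v-60);print(u0,v0)
A=cv2.resize(im[v0:v0+120,u0:u0+120,::-1],None,fx=5,fy=5,interpolation=cv2.INTER_CUBIC)
cv2.imwrite('pics/m7.png',A)
E
```

```text
[0.47628411 0.25641969 0.20087039] 0.5633902681599381 [ 0.04527338  0.05620826 -1.59338826] [7.65618483e-01 6.43294540e-01 6.62393845e-04 1.85823686e-04]
193 125
```

View pics/m7.png

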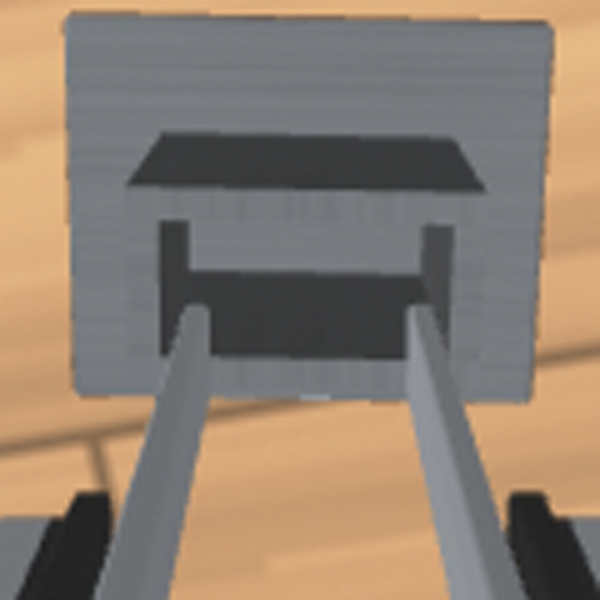

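The view shows the well mouth at crop x 160–455, y 220–357, and the tips' near edges at x 183–210 and 406–433 on row 305.

```bash
python3 - <<'E'
from h import *
np.set_printoptions(precision=4,suppress=True)
_,p=load('w7'); a=2*np.arctan2(.6433,.7656); print(np.degrees(a));X=np.array([np.cos(a),np.sin(a)]);Y=np.array([np.sin(a),-np.cos(a)]); t=np.array([.4763,.2564])
f=lambda x,y,z:(lambda d:np.array([d@X,d@Y]))(onz(p,193+x/5,125+y/5,z)[:2]-t)
w=[f(160,220,.078),f(455,224,.078),f(160,356,.078),f(450,358,.078)];print('well',w,np.mean(w,0))
print('rim outer',f(126,187,.078),f(487,192,.078))
for z in(.105,.109,.112,.116): l=f(183,305,z),f(433,305,z);print('tips',l,np.mean(l,0)+[0,.008])
E
```

```text
80.07771642045708
well [array([-0.0259, -0.0149]), array([ 0.0281, -0.0142]), array([-0.0266,  0.0111]), array([0.0279, 0.0114])] [ 0.0008 -0.0016]
rim outer [-0.032 -0.021] [ 0.0337 -0.0201]
tips (array([-0.0198, -0.0059]), array([ 0.022 , -0.0059])) [0.0011 0.0021]
tips (array([-0.0194, -0.007 ]), array([ 0.0216, -0.007 ])) [0.0011 0.001 ]
tips (array([-0.0192, -0.0077]), array([ 0.0214, -0.0078])) [0.0011 0.0002]
tips (array([-0.0188, -0.0088]), array([ 0.021 , -0.0088])) [ 0.0011 -0.0008]
```

move_arm:
  moves:
    - [0, 0, 0.7, 0, -0.002, 0.0, 0.048]
    - [0, 0, 0.7, 0, -0.002, 0.01, 0.048]
    - [0, 0, 0.7, 0, -0.002, 0.024, 0.048]
    - [0, 0, 0.7, 0, -0.002, 0.038, 0.048]
    - [0, 0, 0.7, 0, -0.002, 0.052, 0.048]
    - [0, 0, 0.7, 0, -0.002, 0.066, 0.048]
    - [0, 0, 0.7, 0, -0.002, 0.08, 0.048]
    - [0, 0, 0.7, 0, -0.002, 0.092, 0.048]
    - [0, 0, 0.7, 0, -0.002, 0.099, 0.048]
    - [0, 0, 0.7, 0, -0.002, 0.099, 0.048]

```text
clock: 19.9
position: [0.4734, 0.2565, 0.0997]
ee_rot: [0.769, 0.639, -0.001, -0.0]
ft_force: [0.0, -0.2, -1.9]
grip_width: 0.565
```

move_arm:
  moves:
    - [0, 0, 0, 0, 0, 0.001, 0.048]
    - [0, 0, 0, 0, 0, 0.002, 0.048]
    - [0, 0, 0, 0, 0, 0.002, 0.048]

```text
clock: 20.2
position: [0.4741, 0.2568, 0.0992]
ee_rot: [0.769, 0.639, 0.0, 0.0]
ft_force: [0.4, -0.1, -1.3]
grip_width: 0.562
```

move_arm:
  moves:
    - [0, 0, 0, 0, 0, 0.001, 0.048]
    - [0, 0, 0, 0, 0, 0.001, 0.048]

```text
clock: 20.4
position: [0.474, 0.2568, 0.098]
ee_rot: [0.769, 0.639, 0.0, 0.0]
ft_force: [-0.5, 0.5, -1.1]
grip_width: 0.561
```

move_arm:
  moves:
    - [0, 0, 0, 0, 0, 0.001, 0.048]
    - [0, 0, 0, 0, 0, 0.001, 0.048]

```text
clock: 20.6
position: [0.4745, 0.2568, 0.0977]
ee_rot: [0.769, 0.639, 0.001, 0.0]
ft_force: [-0.2, -1.4, 5.8]
grip_width: 0.56
```

move_arm:
  moves:
    - [0, 0, 0, 0, 0, 0.001, 0.048]
    - [0, 0, 0, 0, 0, 0.001, 0.048]

```text
clock: 20.8
position: [0.4749, 0.2567, 0.0971]
ee_rot: [0.77, 0.639, 0.001, 0.001]
ft_force: [-0.1, -3.0, 8.6]
grip_width: 0.56
```

The tips are on the floor, so I'll ease off, open and withdraw.

move_arm:
  moves:
    - [0, 0, 0, 0, 0, -0.001, 0.048]
    - [0, 0, 0, 0, 0, -0.001, 0.05]
    - [0, 0, 0, 0, 0, -0.001, 0.053]
    - [0, 0, 0, 0, 0, -0.001, 0.058]
    - [0, 0, 0, 0, 0, -0.001, 0.07]
    - [0, 0, 0, 0, 0, -0.001, 0.085]
    - [0, 0, 0, 0, 0, -0.001, 0.085]
    - [0, 0, 0, 0, 0, -0.001, 0.085]
    - [0, 0, 0, 0, 0, -0.001, 0.085]
    - [0, 0, 0, 0, 0, -0.001, 0.085]

```text
clock: 21.8
position: [0.4739, 0.2567, 0.0968]
ee_rot: [0.769, 0.639, 0.0, 0.0]
ft_force: [-0.4, -0.2, -0.1]
grip_width: 1.0
```

move_arm:
  moves:
    - [0, 0, 0, 0, 0, -0.005, 0.085]
    - [0, 0, 0, 0, 0, -0.015, 0.085]
    - [0, 0, 0, 0, 0, -0.03, 0.085]
    - [0, 0, 0, 0, 0, -0.05, 0.085]
    - [0, 0, 0, 0, 0, -0.075, 0.085]
    - [0, 0, 0, 0, 0, -0.1, 0.085]
    - [0, 0, 0, 0, 0, -0.125, 0.085]
    - [0, 0, 0, 0, 0, -0.15, 0.085]
    - [0, 0, 0, 0, 0, -0.155, 0.085]
    - [0, 0, 0, 0, 0, -0.155, 0.085]

```text
clock: 22.8
position: [0.4742, 0.2571, 0.2535]
ee_rot: [0.769, 0.639, 0.001, 0.0]
ft_force: [0.5, -0.6, -0.3]
grip_width: 0.996
```

```bash
python3 - <<'E'
from h import *
np.set_printoptions(precision=4,suppress=True)
o=manip.get_obs();print(o['position'],o['grip_width'],o['ft_force'])
im,p=snap('wrist','w8');b,q=snap('side','s8');c,r=snap('scene','c8')
hs=cv2.cvtColor(im[...,::-1].copy(),cv2.COLOR_BGR2HSV)
m=((hs[...,1]<50)&(hs[...,2]>140)).astype(np.uint8); m[:140]=0;m[215:]=0;m[:,:200]=0;m[:,310:]=0
for k in cv2.findContours(m,0,2)[0]:
    if cv2.contourArea(k)>100: t=cv2.minAreaRect(k);print(t,onz(p,*t[0],.147),[np.linalg.norm(onz(p,*cv2.boxPoints(t)[i],.147)-onz(p,*cv2.boxPoints(t)[i-1],.147)) for i in(0,1)])
f=lambda b,u,v,w,h,W,H:cv2.resize(b[v:v+h,u:u+w,::-1],(W,H),interpolation=cv2.INTER_CUBIC)
top=np.hstack([f(im,190,110,130,100,400,300),f(b,180,230,100,75,400,300)])
bot=np.hstack([f(b,110,80,260,195,400,300),f(c,100,110,280,210,400,300)])
cv2.imwrite('pics/m8.png',np.vstack([top,bot]))
E
```

```text
[0.4742 0.2571 0.2535] 0.9955913880514181 [ 0.4884 -0.5931 -0.2927]
((253.4912567138672, 186.67591857910156), (18.3986873626709, 49.468421936035156), 88.45184326171875) [0.4722 0.2579 0.147 ] [np.float64(0.01665739334061132), np.float64(0.04286221547915973)]
```

View pics/m8.png

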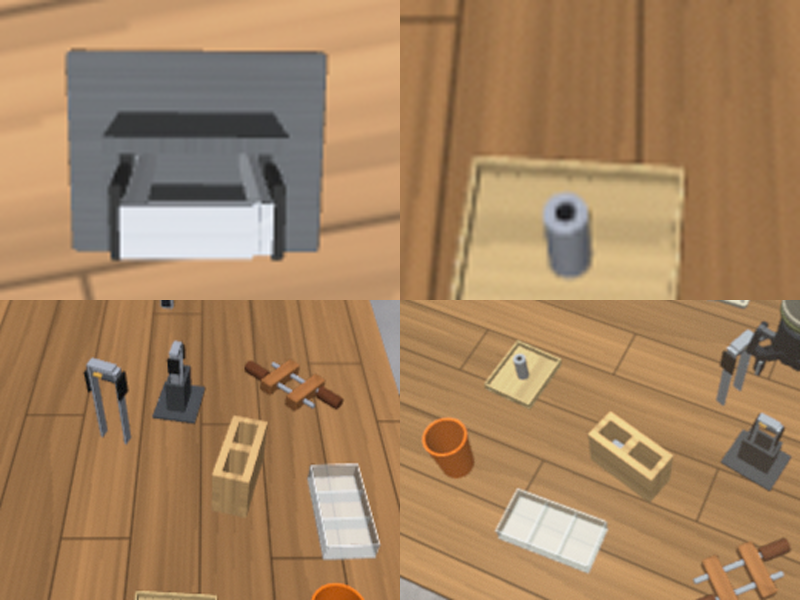

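The tongs stand in the well as they did at first, the spacer is upright near the tray's centre, the bar is in its pocket, and the bystanders haven't moved. Handing in.

```bash
python3 -c "
from h import *
print(manip.hand_in())"
```

```text
the job is handed in; nothing more can be done
None
```

I took the smaller tongs from the stand and used them to lift the spacer out of its pocket. I lowered it to the tray floor until the force reading showed contact, let it go, and put the tongs back. I handed the job in at about 23 s on the clock. The hand-in gave no verdict.

- **Spacer:** in the last pictures it stands upright, alone, near the middle of the tray.
- **Tongs:** they are upright in the well, with the bridge at (0.472, 0.258), within about 2 mm of where it started. I pressed the tips onto the well floor until the force reading showed contact, and opened the gripper fully before withdrawing.
- **Bar and bystanders:** the square bar is in its pocket. The cup, clamp and organiser look undisturbed, though I judged these by eye only.
- **Robot:** it is clear of everything, with the wrist force near zero.

Two readings were slightly off. The pads closed to about 40.5 mm on the spacer, where about 42 mm was expected. The bridge measured 42.9 mm long at the end against 43.3–44.0 mm before, which I put down to pixel noise. I had no direct reading of the tongs' jaw, so "open" is judged from the pictures and the withdrawn fingers.

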